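Clip the tamping pestle into its ring clamp

TASK

Take the pestle that stands in the grey drying block and put it away in the ring of the stand: lower its handle down through the ring, and press it gently past the spring catch until the head sits fully home on the ring, upright, then let go. Keep hold of it until it is home (do not let it drop), never lean hard on the ring, and leave the other things where they are.

Things in the scene. Friction and masses are not known exactly. Their poses are not given: they have to be found in the camera images.
- pestle_mid (a point): Pestle 138 mm long, about 0.22 kg, standing handle-down, z towards the head. Point half-way on its axis, 69 mm above the handle's end. Steel handle 13 mm thick, its end tapered over 6 mm to a 9 mm flat. From 90 to 138 mm above the end: white cylindrical head 36 mm wide with a flat shoulder below. Grip the head about 30 mm above the shoulder; keep it upright.
- pestle_bead (a point): Point on the pestle's axis 76 mm above the handle's end, 14 mm below the shoulder, z towards the head: the crest of a raised bead round the handle, 18.5 mm in diameter. Its lower slope begins 5.5 mm below the crest, its upper slope ends 3.5 mm above it; from there to the shoulder a neck 13 mm thick.
- block: Grey drying block, fixed, 64 x 64 mm and 46 mm tall; origin at the centre of its underside, z up. In the middle a hole 15 mm in diameter and 38 mm deep (floor 8 mm above the bench) in which the pestle stands.
- stand: Fixed stand: base plate 150 x 100 x 14 mm, origin at the centre of its underside, z up, x from the ring's side to the post. Post 12 mm thick at x = +55 mm, 138 mm tall. A black boss on it (4 mm above the ring's top) carries a flat steel spring arm with the ring, centre 80 mm from the post's axis: outside 44 mm, bore 20.5 mm, 16 mm thick, top 130 mm above the bench.
- ring_straight (a point): Fixed point on the stand, axes as the stand's: centre of the ring's top if the arm stood straight, 80 mm in front of the post's axis, 130 mm above the bench. The arm is clamped stiffly but may be swung up to 0.13 rad either way about the post, so the ring lies up to 10.5 mm to either side on that arc. The swing is not in this reading: look, or feel for the bore.
- ring_spring (a point): Point where the ring's top meets the post's axis, 130 mm above the bench; axes as the stand's. The arm is a spring: the ring stays level and sinks about 0.9 mm per newton (22 mm at most), and rises again when let go; the pestle's weight alone makes it sag 2 mm. So to seat the pestle the hand must go well below the ring's unloaded height. Over 25 N is too much.
- catch_straight (a point): Point 9 mm below ring_straight, level with the catch: two spring plungers with ball tips 13.5 mm apart, in the bore on the stand's +y and -y sides (they swing with the ring). The handle passes freely; the bead stops on them with the shoulder 11 mm above the ring. Pushed with some 8 to 17 N it rides over them and clicks past when the shoulder is about 6 mm above; then the shoulder can come down on the ring.
- vial: Bystander: small brown-filled vial with black cap, 25 mm wide, 50 mm tall; origin at its foot.
- amber_bottle: Bystander: small brown glass bottle with pale cap, 48 mm wide, 109 mm tall; origin at its foot.
- petri_dish: Bystander: closed clear dish, 92 mm wide, 15 mm tall; origin at its foot.
- rubber_bulb: Bystander: dark red rubber pipette bulb lying down, 45 x 76 x 46 mm; origin at its underside.

How it is judged (in metres and radians):
On the way, in this order (a step that is already met when the one before it is completed fails the run):
1. the pestle is drawn up out of the block in the fingers (z of pestle_mid in the frame of block above 0.12 m and contact force between the fingers and pestle above 1 N), for 0.1 s.
2. the handle is down through the ring, held upright (horizontal distance between pestle_mid and ring_straight below 0.016 m and z of pestle_mid in the frame of ring_straight below 0.03 m and angle between pestle_mid's own z axis and vertical below 0.15 rad and contact force between the fingers and pestle above 1 N), for 0.05 s.
At the end, for the whole second after the job is handed in: The pestle hangs handle-down in the ring, its head fully down on it: its middle within 16 mm sideways of ring_straight and 18.5 to 28 mm below it (its weight lowers the ring by 2 mm), within 0.08 rad of vertical, borne by the stand, at rest and released. Held up by the catch it is 9 mm too high (horizontal distance between pestle_mid and ring_straight below 0.016 m and z of pestle_mid in the frame of ring_straight between -0.028 and -0.0185 m and angle between pestle_mid's own z axis and vertical below 0.08 rad and linear speed of pestle below 0.02 m/s and contact force between pestle and stand above 0.3 N); the robot touches nothing.
It fails at once if the pestle presses on the stand with more than 25 N (contact force between pestle and stand above 25 N).
It fails at once if the robot presses on the stand with more than 25 N (contact force between any of the fingers, the arm and stand above 25 N).
It fails at once if the pestle is dropped: it moves faster than 0.4 m/s out of the fingers (contact force between the fingers and pestle below 0.05 N and linear speed of pestle above 0.4 m/s).
It fails at once if a bystander is moved by more than 20 mm (distance of any of vial, amber_bottle, petri_dish, rubber_bulb from where it was at the start of the episode above 0.02 m).
It also fails if it takes over 72 s, if anything falls off the work surface, if the arm or the gripper's body presses on something with over 40 N, if the wrist force passes 120 N, or if a joint passes its speed limit or range.

ROBOT

A 7-joint arm with a two-finger parallel gripper is mounted at the origin on a cart in front of the work surface, level with it; the furniture and walls round the work are solid. World frame = base frame: x ahead of the robot, y to its left, z up, the work surface at z = 0. Lengths are in mm, angles in rad, forces in N, time in s.
With the tool pointing down it reaches from about 425 to 950 mm from the base axis. Payload 4.7 kg.
Tool frame: the origin (TCP) lies between the finger pads; the fingertips stand 14 mm ahead of it and the grasp point (between the pads) lies 5 mm behind it; y points along the fingers, x is the direction in which the jaws open and shut, and the axes are right-handed (so a half turn about y gives the same grasp; the last joint's range is limited). The gripper opens to 85 mm and grips with 20 to 120 N. Pads are 22 mm wide; open, the fingers measure 114 mm over their backs; the gripper's body (76 mm by 85 mm) begins 54 mm behind the grasp point. The pads swing forward as they close: fully open they stand 13 mm farther back than shut.
Start: joints at [-1.302, 0.469, -0.049, 1.532, 0.024, 1.141, -0.082], TCP at [198.016, 645.321, 220.235] pointing down, gripper open.
Joint ranges: [-2.59, 2.59], [-0.33, 1.99], [-1.39, 1.29], [0.1, 2.45], [-1.04, 4.18], [0.21, 1.99], [-2.66, 2.66]. Speed limits (rad/s): [2.57, 2.57, 3.14, 3.14, 3.14, 3.14, 3.14].

INTERFACE

Orientations are given as a unit quaternion [x, y, z, w].
In Python, from cell import readout, imaging, arm gives the robot as it stands.
- The arm moves only by the shell command python3 -m pendant 'ROWS'. ROWS is JSON, a list of rows, each an object with "slide": the shift along the world's x, y, z in mm, a list of three; "turn": the turn, a rotation vector about the world's x, y, z in degrees, a list of three; "claw": the finger opening in mm, from 0 to 85.4. A call has 1 to 20 rows; each row is the pose to reach, as a shift and turn from the pose commanded when the call began; what a row does not reach only later rows make up. A row lasts 1/12 s, in which the tool goes at most 41.7 mm and 7.16 degrees, less where a joint would pass 70% of its speed; a pose out of reach is approached as far as the arm can. A call with a gripper value outside its range is refused whole. The fingers move at their own pace and stop on an object; the grip force is fixed at half the most. Time passes only in rows, so rows that repeat a pose let the fingers close. It gives the time, the measured TCP pose, the force and the opening at its end, in the units of the state.
- readout.sense(): the state, without advancing time (a new reading comes with each control period).
- imaging.camera(name): name is "scene" or "top"; returns the picture (420x560x3 uint8, red, green, blue); there is no depth.
- imaging.camera_params(name): a dict with "fx", "fy", "cx", "cy" (pixels), "k1" (the pictures are not rectified: a ray, as slopes to the right and down, at radius r is drawn at 1 + k1 r^2 times it, then the intrinsics apply), "extrinsics" (4x4, takes a point from world to camera coordinates). Camera axes: x right, y up, looking along -z (the intrinsics and any distortion apply to the point x, -y, -z); pixel columns grow to the right and rows downward; lengths in mm; the calibration is good to about 2 mm. A picture is of the moment at which its call begins. camera_params takes no time and is no camera call.
- arm.hand_in(): hands the job in, once; it reports no verdict.
The state is a dict: "time_s": time; "q": joint angles; "joint_velocities": joint speeds; "tau": joint torques, N m; "tcp_pos": TCP position; "tcp_rot": TCP orientation; "wrist_force": force on the tool from outside, world axes, zero at the start; "ft_torque": the same for the moment, N m; "gripper_width": finger opening in mm.
Only numpy, scipy, OpenCV 4.12 (cv2) and the standard library are available. Lean on these libraries where they do the work, as an engineer would, in place of code of your own. Each camera call takes 0.05 s, during which the arm holds its last target.

## Working session

There is one attempt and no reset: what is moved stays moved. The work goes in short steps, Python scripts to look and compute and a shell command to move; the robot and the scene stay as the last step left them, time stands still between calls to the robot, and variables do not carry over. Pictures are saved under pics/ and viewed, and the job is handed in when it is done.

```bash
mkdir -p pics; ls
python3 - <<'E'
from cell import readout, imaging
import cv2
print(readout.sense())
for n in("scene","top"):
    im=imaging.camera(n); cv2.imwrite(f"pics/{n}0.png",im[:,:,::-1]); print(n,imaging.camera_params(n))
E
```

```text
pics
{'time_s': 0.0, 'q': array([-1.30189629,  0.46943126, -0.04858479,  1.53372479,  0.02404746,
        1.1409595 , -0.08229595]), 'joint_velocities': array([-0.00115192,  0.00088593,  0.00043899,  0.0002518 , -0.00079144,
        0.00157207, -0.0018298 ]), 'tau': array([ 1.93027386e-04, -5.10290802e+01, -4.66611469e-02, -2.37711775e+01,
        1.06580299e-02,  7.58403592e-03, -1.42096238e-05]), 'tcp_pos': array([197.85965053, 644.71072626, 219.15517407]), 'tcp_rot': array([ 0.56905678,  0.41974788, -0.42083921, -0.5682257 ]), 'wrist_force': array([ 0.43621163, -0.11420705,  0.28860295]), 'ft_torque': array([-0.02712331, -0.05754726, -0.03290416]), 'gripper_width': 85.40822027270191}
scene {'fx': 485.56539393891313, 'fy': 485.56539393891313, 'cx': 271.3171341125648, 'cy': 215.58113710354084, 'k1': -0.018736518898085395, 'extrinsics': array([[ 8.04038891e-01, -5.94389313e-01,  1.49267287e-02,
        -2.91150821e+02],
       [ 2.82316155e-01,  4.03746718e-01,  8.70221912e-01,
        -2.91421151e+02],
       [-5.23277222e-01, -6.95478204e-01,  4.92433768e-01,
        -9.13464452e+02],
       [ 0.00000000e+00,  0.00000000e+00,  0.00000000e+00,
         1.00000000e+00]])}
top {'fx': 412.3233092935974, 'fy': 412.3233092935974, 'cx': 277.0239456288325, 'cy': 210.59640427524187, 'k1': -0.013972974830495229, 'extrinsics': array([[ 8.56541462e-04, -9.99718946e-01, -2.36916588e-02,
         1.50253995e+02],
       [ 9.84080895e-01, -3.36779222e-03,  1.77689195e-01,
        -4.71124697e+02],
       [-1.77719043e-01, -2.34667070e-02,  9.83801431e-01,
        -9.28775411e+02],
       [ 0.00000000e+00,  0.00000000e+00,  0.00000000e+00,
         1.00000000e+00]])}
```

View pics/scene0.png

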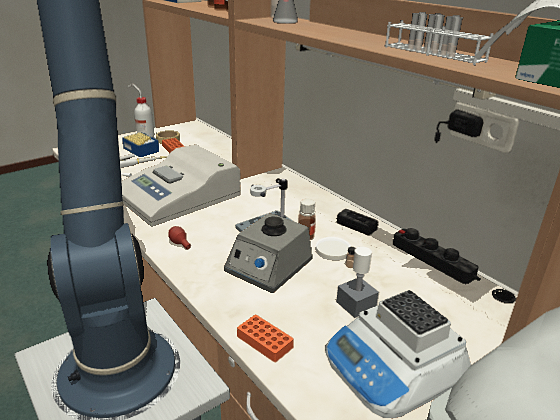

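View pics/top0.png

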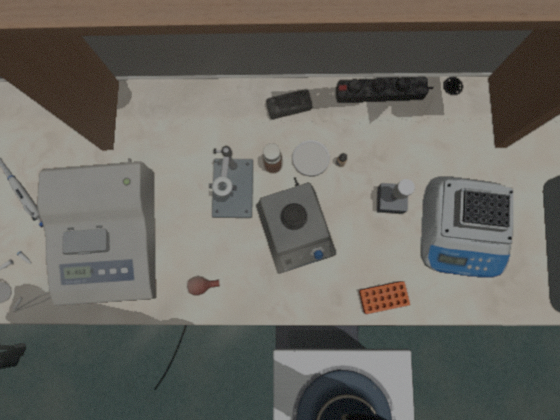

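```bash
cat > h.py <<'E'
import numpy as np, cv2
from cell import readout, imaging
from scipy.spatial.transform import Rotation as R
def cam(n): 
    p=imaging.camera_params(n); E=np.array(p["extrinsics"]); return p,E[:3,:3],E[:3,3]
def ray(n,u,v):
    p,Rm,t=cam(n); a=(u-p["cx"])/p["fx"]; b=(v-p["cy"])/p["fy"]
    x,y=a,b
    for _ in range(20):
        s=1+p["k1"]*(x*x+y*y); x,y=a/s,b/s
    d=Rm.T@np.array([x,-y,-1]); return -Rm.T@t, d/np.linalg.norm(d)
def onz(n,u,v,z):
    o,d=ray(n,u,v); return o+d*(z-o[2])/d[2]
def proj(n,P):
    p,Rm,t=cam(n); c=Rm@np.array(P,float)+t; x,y=c[0]/-c[2],-c[1]/-c[2]; s=1+p["k1"]*(x*x+y*y)
    return np.array([p["fx"]*x*s+p["cx"],p["fy"]*y*s+p["cy"]])
def two(a,b):
    (o1,d1),(o2,d2)=ray("scene",*a),ray("top",*b)
    s=np.linalg.lstsq(np.c_[d1,-d2],o2-o1,rcond=None)[0]; p,q=o1+s[0]*d1,o2+s[1]*d2
    return (p+q)/2,np.linalg.norm(p-q)
E
python3 - <<'E'
from h import *
s=readout.sense(); print(R.from_quat(s['tcp_rot']).as_matrix().round(3))
E
```

```text
[[ 0.293 -0.    -0.956]
 [ 0.956 -0.002  0.293]
 [-0.002 -1.    -0.   ]]
```

Run:
```python
import cv2,numpy as np
t=cv2.imread("pics/top0.png"); s=cv2.imread("pics/scene0.png")
cv2.imwrite("pics/c1.png",np.hstack([cv2.resize(t[130:230,190:270],None,fx=5,fy=5,interpolation=2)[:500],cv2.resize(t[160:260,360:420],None,fx=5,fy=5,interpolation=2)]))
a=cv2.resize(s[165:265,225:305],None,fx=5,fy=5,interpolation=2);b=cv2.resize(s[235:335,325:385],None,fx=5,fy=5,interpolation=2)
cv2.imwrite("pics/c2.png",np.hstack([a,b]))
```

```text
(no output)
```

View pics/c1.png

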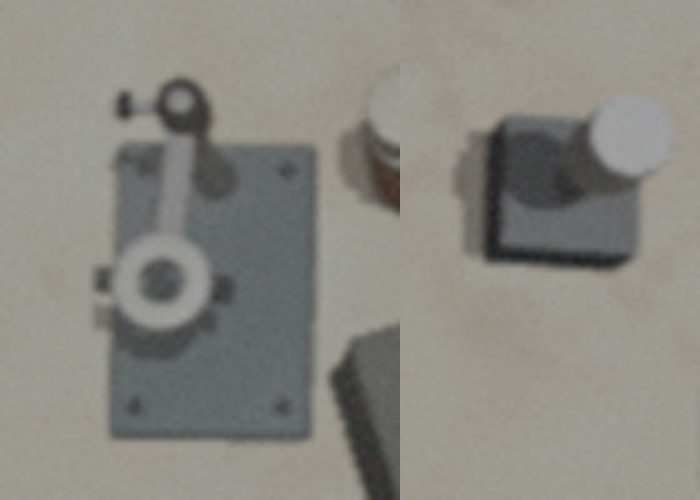

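View pics/c2.png

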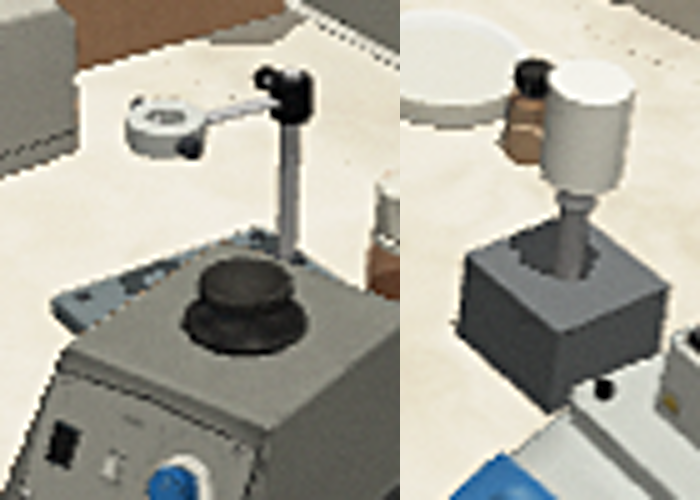

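Run:
```python
from h import *
t=cv2.imread("pics/top0.png"); s=cv2.imread("pics/scene0.png")
def blob(im,x0,y0,x1,y1,th,inv=False):
    g=cv2.GaussianBlur(cv2.resize(im[y0:y1,x0:x1],None,fx=8,fy=8,interpolation=cv2.INTER_CUBIC),(9,9),0).min(2)
    m=((g<th) if inv else (g>th)).astype(np.uint8)
    cs,h=cv2.findContours(m,cv2.RETR_CCOMP,cv2.CHAIN_APPROX_NONE)
    out=[]
    for c,hh in zip(cs,h[0]):
        if cv2.contourArea(c)>300:
            e=cv2.fitEllipse(c); out.append(((e[0][0]+.5)/8-.5+x0,(e[0][1]+.5)/8-.5+y0,e[1][0]/8,e[1][1]/8,'hole' if hh[3]>=0 else ''))
    return out
g=t[187,360:420].min(1); print(g); print(t[186,205:240].min(1))
for th in(140,150,160):
  print(th,'head',[np.round(b[:4],1) for b in blob(t,394,174,418,200,th)])
for th in (115,130,140,150): print(th,'ring',[(np.round(b[:4],1),b[4]) for b in blob(t,210,175,234,198,th)])
for th in(110,130,150): print(th,'ringscene',[(np.round(b[:4],1),b[4]) for b in blob(s,248,182,268,198,th)])
print('headcast',onz("top",406.2,187.4,146), onz("scene",363.4,251,146),two((363.4,251),(406.2,187.4)))
for p in((222.4,186.2),): print('ring',onz("top",*p,130))
print('post',onz("top",226.2,150.2,138))
# base corners top z=14
c=[(190+x/5,130+y/5) for x,y in((121,146),(316,148),(310,437),(112,435))]
C=np.array([onz("top",*p,14) for p in c]); print(C.round(1),C.mean(0),[np.linalg.norm(C[i]-C[i-1]) for i in range(4)])
b=[(360+(x-400)/5,160+y/5) for x,y in((504,116),(638,255),(500,248))]
print('block',np.array([onz("top",*p,46) for p in b]).round(1))
```

```text
[144 147 145 148 144 147 145 143 145 141 142 141 137 122 106 102  93  78
  50  40  50  63  72  64  64  69  62  67  69  75  82  91  97  91  77  70
  67  86 131 155 156 159 156 158 157 156 157 159 155 158 157 158 157 156
 150 146 143 141 143 142]
[144 147 143 123  90  68  88 118 141 147 151 146 133 111  95  80  76  78
  78  80  91 111 135 148 153 151 138 105  77  69  67  79  94  99 100]
140 head [array([395.3, 179.2,   3.8,   4.2]), array([408.5, 184.2,  20.5,  29.5])]
150 head [array([406.4, 186.1,  14.7,  15.4])]Traceback (most recent call last):
  File "<stdin>", line 14, in <module>
  File "<stdin>", line 8, in blob
TypeError: 'NoneType' object is not subscriptable
```

```bash
cat > m.py <<'E'
from h import *
t=cv2.imread("pics/top0.png"); s=cv2.imread("pics/scene0.png")
def blob(im,x0,y0,x1,y1,th):
    g=cv2.GaussianBlur(cv2.resize(im[y0:y1,x0:x1],None,fx=8,fy=8,interpolation=cv2.INTER_CUBIC),(9,9),0).min(2)
    m=(g>th).astype(np.uint8)
    cs,h=cv2.findContours(m,cv2.RETR_CCOMP,cv2.CHAIN_APPROX_NONE)
    out=[]
    for c,hh in zip(cs,h[0] if h is not None else []):
        if cv2.contourArea(c)>300:
            e=cv2.fitEllipse(c); out.append(np.round(((e[0][0]+.5)/8-.5+x0,(e[0][1]+.5)/8-.5+y0,e[1][0]/8,e[1][1]/8,hh[3]>=0),1))
    return out
E
python3 - <<'E'
from m import *
for th in(149,151,153): print(th,'head',blob(t,394,174,418,200,th))
for th in (105,115,125): print(th,'ring',blob(t,210,175,234,198,th))
for th in(120,140,160): print(th,'ringscene',blob(s,248,182,270,198,th))
print('headcast',onz("top",406.2,187.4,146), onz("scene",363.4,251,146),two((363.4,251),(406.2,187.4)))
for p in((222.4,186.2),): print('ring',onz("top",*p,130))
print('post',onz("top",226.2,150.2,138))
c=[(190+x/5,130+y/5) for x,y in((121,146),(316,148),(310,437),(112,435))]
C=np.array([onz("top",*p,14) for p in c]); print(C.round(1),C.mean(0),[np.linalg.norm(C[i]-C[i-1]) for i in range(4)])
b=[(360+(x-400)/5,160+y/5) for x,y in((504,116),(638,255),(500,248))]
print('block',np.array([onz("top",*p,46) for p in b]).round(1))
for P in((620,246,130),): print(proj("scene",P))
E
```

```text
149 head [array([406.4, 186.1,  14.9,  15.6,   0. ])]
151 head [array([406.4, 186.1,  14.6,  15.2,   0. ])]
153 head [array([406.3, 186.2,  14.2,  14.8,   0. ])]
105 ring [array([210.5, 196.2,   2.3,   4. ,   0. ]), array([220.3, 184.7,  21.7,  24.1,   0. ]), array([221.8, 185.7,   8.1,   8.7,   1. ])]
115 ring [array([220.4, 184.6,  20.5,  23.6,   0. ]), array([221.8, 185.7,   8.9,   9.2,   1. ])]
125 ring [array([220.4, 184.5,  19.8,  23.3,   0. ]), array([221.8, 185.7,   9.5,   9.8,   1. ])]
120 ringscene [array([258.5, 189.5,  18.4,  26.5,   0. ]), array([262.7, 193.5,   5.5,   7.8,   1. ]), array([252.2, 192.9,   3.4,   7.5,   1. ]), array([257.8, 187.9,   2.2,   7.1,   1. ])]
140 ringscene [array([258.5, 189.5,  18.4,  26.5,   0. ]), array([258.5, 192.2,   9.2,  17.4,   1. ]), array([257.9, 187.9,   2.7,   7.7,   1. ])]
160 ringscene [array([258.4, 189.5,  18.5,  26.2,   0. ]), array([258.6, 192.1,   9.6,  18.2,   1. ]), array([257.9, 187.9,   3.1,   8.3,   1. ]), array([251.8, 185. ,   1.9,   3.4,   1. ])]
headcast [ 501.83667649 -126.18719191  146.        ] [ 503.87513267 -128.85256872  146.        ] (array([ 503.35509879, -127.487919  ,  144.95203489]), np.float64(3.0215740510085305))
ring [510.18207144 266.66122538 130.        ]
post [589.31547777 259.02648235 138.        ]
[[607.8 307.6  14. ]
 [606.1 209.9  14. ]
 [460.1 211.2  14. ]
 [461.4 307.9  14. ]] [533.88163354 259.12725854  14.        ] [np.float64(146.42231676491772), np.float64(97.71039563441651), np.float64(145.98863490616415), np.float64(96.68666083813102)]
block [[ 536.1  -96.4   46. ]
 [ 468.9 -155.9   46. ]
 [ 472.5  -91.8   46. ]]
[294.08523664 180.90397709]
```

Run:
```python
from m import *
print('shaker',two((415,308),(486,208)))
print('hotplate knob',two((273,226),(294,216)))
print('ring',onz("scene",257.5,188,130),onz("top",221.8,185.9,130),two((257.5,188),(221.8,185.9)))
print('head',onz("top",406,186.6,146),onz("scene",363,250.6,146),two((363,250.6),(406,186.6)))
print('post',onz("top",225.8,149.8,138),onz("scene",225+291/5-.4,165+74/5-.4,138))
# project candidates
for P in((503,-126,146),(503,-144,146),(503,-108,146),(485,-126,146),(521,-126,146)): print(proj("top",P),proj("scene",P))
print(onz("top",392-3.5,158+1,46))
b=[(360+(x-400)/5-.4,160+y/5-.4) for x,y in((504,116),(638,255),(500,248))]
print('block',np.array([onz("top",*p,46) for p in b]).round(1))
b=[(325+(x-400)/5-.4,235+y/5-.4) for x,y in((467,257),(560,332),(668,287))]
print('block',np.array([onz("scene",*p,46) for p in b]).round(1))
```

```text
shaker (array([ 461.49114378, -299.4657713 ,  129.91808163]), np.float64(4.003794313030575))
hotplate knob (array([447.25112929, 110.93769573, 109.46338545]), np.float64(0.18748993906060743))
ring [511.27039235 267.41847746 130.        ] [510.86021191 267.99014918 130.        ] (array([511.19223086, 267.86234439, 129.79411829]), np.float64(0.6441102312374218))
head [ 503.57693772 -125.86131015  146.        ] [ 504.28669751 -127.29695776  146.        ] (array([ 504.29662   , -126.49340897,  145.33561519]), np.float64(1.3315730049862033))
post [590.23878447 259.92863928 138.        ] [589.65250063 258.19891451 138.        ]
[406.08083293 186.86509337] [362.11936601 250.51608342]
[414.62247878 186.82942216] [368.40667713 254.45675144]
[397.54277476 186.90103183] [355.98279213 246.67007921]
[406.55112931 195.17618587] [356.00566166 253.29195733]
[405.61253686 178.61542528] [368.11937669 247.7912977 ]
[ 595.65338716 -117.43502146   46.        ]
block [[ 537.1  -95.5   46. ]
 [ 469.9 -155.1   46. ]
 [ 473.5  -90.9   46. ]]
block [[ 474.5  -94.9   46. ]
 [ 471.2 -155.7   46. ]
 [ 531.6 -161.5   46. ]]
```

```bash
python3 -m pendant '[{"slide":[0,0,40],"turn":[0,0,0],"claw":85},{"slide":[0,0,80],"turn":[0,0,0],"claw":85},{"slide":[40,-20,80],"turn":[0,0,3],"claw":85},{"slide":[76,-40,80],"turn":[0,0,6],"claw":85},{"slide":[110,-65,80],"turn":[0,0,9],"claw":85},{"slide":[140,-90,80],"turn":[0,0,12],"claw":85},{"slide":[170,-118,80],"turn":[0,0,17],"claw":85},{"slide":[200,-146,80],"turn":[0,0,17],"claw":85},{"slide":[225,-177,80],"turn":[0,0,17],"claw":85},{"slide":[250,-210,80],"turn":[0,0,17],"claw":85},{"slide":[270,-245,80],"turn":[0,0,17],"claw":85},{"slide":[290,-280,80],"turn":[0,0,17],"claw":85},{"slide":[302,-318,80],"turn":[0,0,17],"claw":85},{"slide":[302,-358,80],"turn":[0,0,17],"claw":85},{"slide":[302,-398,80],"turn":[0,0,17],"claw":85},{"slide":[302,-398,80],"turn":[0,0,17],"claw":85},{"slide":[302,-398,80],"turn":[0,0,17],"claw":85},{"slide":[302,-398,80],"turn":[0,0,17],"claw":85}]'
python3 - <<'E'
from h import *
s=readout.sense();print(s['q'].round(2),R.from_quat(s['tcp_rot']).as_matrix().round(3))
E
```

```text
time_s: 1.6
tcp_pos: [499.7, 247.9, 300.2]
tcp_rot: [-0.5, -0.5, 0.5, 0.5]
wrist_force: [-0.1, -0.3, -0.6]
gripper_width: 85.4
[-0.6   0.21  0.08  1.71 -0.02  1.22  1.05] [[ 0.001 -0.    -1.   ]
 [ 1.     0.001  0.001]
 [ 0.001 -1.     0.   ]]
```

```bash
python3 -m pendant '[{"slide":[4,-40,0],"turn":[0,0,0],"claw":85},{"slide":[4,-80,0],"turn":[0,0,0],"claw":85},{"slide":[4,-120,0],"turn":[0,0,0],"claw":85},{"slide":[4,-160,0],"turn":[0,0,0],"claw":85},{"slide":[4,-200,0],"turn":[0,0,0],"claw":85},{"slide":[4,-240,0],"turn":[0,0,0],"claw":85},{"slide":[4,-280,0],"turn":[0,0,0],"claw":85},{"slide":[4,-320,0],"turn":[0,0,0],"claw":85},{"slide":[4,-355,-20],"turn":[0,0,0],"claw":85},{"slide":[4,-373.5,-50],"turn":[0,0,0],"claw":85},{"slide":[4,-373.5,-80],"turn":[0,0,0],"claw":85},{"slide":[4,-373.5,-100],"turn":[0,0,0],"claw":85},{"slide":[4,-373.5,-110],"turn":[0,0,0],"claw":85},{"slide":[4,-373.5,-110],"turn":[0,0,0],"claw":85},{"slide":[4,-373.5,-110],"turn":[0,0,0],"claw":85},{"slide":[4,-373.5,-110],"turn":[0,0,0],"claw":85}]'
python3 - <<'E'
from h import *
s=readout.sense();print(s['q'].round(2))
for n in("scene","top"):
    im=imaging.camera(n)[:,:,::-1]; cv2.imwrite(f"pics/{n}1.png",im)
a=cv2.imread("pics/scene1.png")[190:330,300:440];b=cv2.imread("pics/top1.png")[110:250,340:480]
cv2.imwrite("pics/c3.png",np.hstack([cv2.resize(x,(400,400),interpolation=2) for x in(a,b)]))
E
```

```text
time_s: 2.93
tcp_pos: [505.5, -125.6, 191.6]
tcp_rot: [0.501, 0.501, -0.5, -0.499]
wrist_force: [-0.1, -1.5, -0.1]
gripper_width: 84.8
[-0.12  0.25  0.34  1.95 -0.1   0.96  1.84]
```

View pics/c3.png

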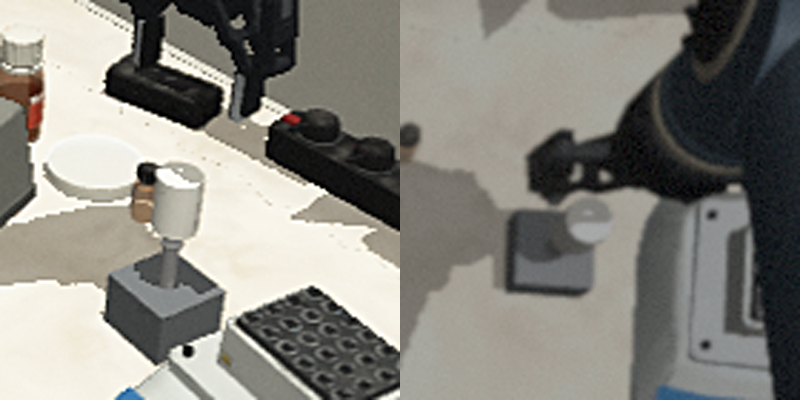

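Run:
```python
from h import *
s=readout.sense();p=s['tcp_pos'];print(p,s['time_s'],R.from_quat(s['tcp_rot']).as_matrix().round(3))
for d in(-43,0,43):
  for n in("scene","top"):
    q=p+[0,d,-14]; print(d,n,proj(n,q))
# observed fingertips in scene: crop(145,65),(243,115)
f=140/400
A=(300+143*f,190+65*f);B=(300+243*f,190+115*f);print(A,B)
for z in(150,178,200,250): print(z,onz("scene",*A,z),onz("scene",*B,z))
for n in("scene","top"):
    im=imaging.camera(n)[:,:,::-1]; cv2.imwrite(f"pics/{n}2.png",im)
```

```text
[ 505.28559587 -125.94984805  191.75913155] 3.0333 [[ 0.     0.003 -1.   ]
 [ 1.    -0.     0.   ]
 [-0.    -1.    -0.003]]
-43 scene [380.11208533 246.64189181]
-43 top [431.56477121 182.04203165]
0 scene [364.53054762 237.32349692]
0 top [410.40713449 182.13279216]
43 scene [349.83941696 228.53924542]
43 top [389.27050747 182.22554537]
(350.05, 212.75) (385.05, 230.25)
150 [592.16300035   1.04096226 150.        ] [ 599.67098055 -101.91022388  150.        ]
178 [554.32272948 -33.68406687 178.        ] [ 561.45380828 -131.46709251  178.        ]
200 [524.59108809 -60.96801832 200.        ] [ 531.42603007 -154.69034643  200.        ]
250 [ 457.01917583 -122.9769989   250.        ] [ 463.18107959 -207.47046899  250.        ]
```

View pics/scene2.png

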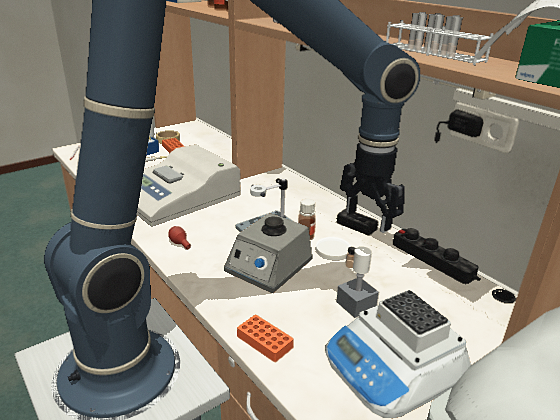

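View pics/top2.png

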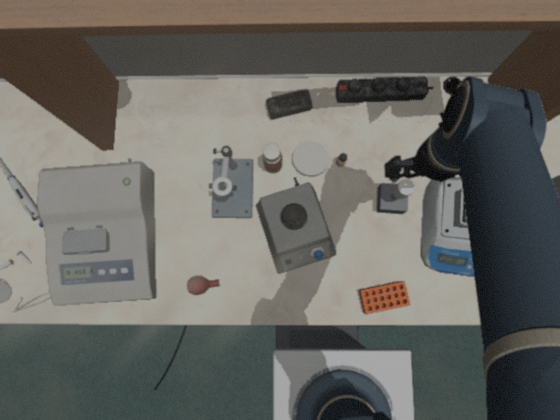

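Run:
```python
from h import *
p=readout.sense()['tcp_pos']
a=cv2.imread("pics/scene2.png")[160:270,325:425];b=cv2.imread("pics/top2.png")[140:220,370:470]
a=cv2.resize(a,None,fx=4,fy=4,interpolation=2); b=cv2.resize(b,None,fx=4,fy=4,interpolation=2)
b=cv2.copyMakeBorder(b,0,120,0,0,cv2.BORDER_CONSTANT)
for d in(-43,43):
  for z,c in((-14,(0,0,255)),(0,(0,255,0)),(50,(255,0,0))):
    q=p+[0,d,z]
    for im,n,o in((a,"scene",(325,160)),(b,"top",(370,140))):
      u=((proj(n,q)-o+.5)*4).astype(int); cv2.circle(im,tuple(int(k) for k in u),3,c,-1)
cv2.imwrite("pics/c4.png",np.hstack([a,b]))
```

```text
(no output)
```

View pics/c4.png

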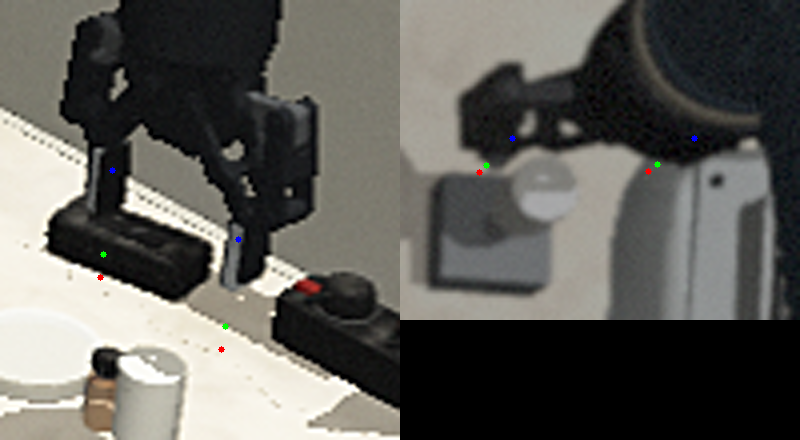

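```bash
python3 -m pendant '[{"slide":[0,0,0],"turn":[0,0,0],"claw":2},{"slide":[0,0,0],"turn":[0,0,0],"claw":2},{"slide":[0,0,0],"turn":[0,0,0],"claw":2},{"slide":[0,0,0],"turn":[0,0,0],"claw":2},{"slide":[0,0,0],"turn":[0,0,0],"claw":2},{"slide":[0,0,0],"turn":[0,0,0],"claw":2},{"slide":[0,0,0],"turn":[0,0,0],"claw":2},{"slide":[0,0,0],"turn":[0,0,0],"claw":2},{"slide":[0,0,0],"turn":[0,0,0],"claw":2},{"slide":[0,0,0],"turn":[0,0,0],"claw":2}]'
python3 - <<'E'
from h import *
p=readout.sense()['tcp_pos'];print(p,readout.sense()['gripper_width'])
for n in("scene","top"):
    im=imaging.camera(n)[:,:,::-1]; cv2.imwrite(f"pics/{n}3.png",im)
a=cv2.imread("pics/scene3.png")[160:270,325:425];b=cv2.imread("pics/top3.png")[140:220,370:470]
a=cv2.resize(a,None,fx=4,fy=4,interpolation=2); b=cv2.resize(b,None,fx=4,fy=4,interpolation=2)
b=cv2.copyMakeBorder(b,0,120,0,0,cv2.BORDER_CONSTANT)
for z,c in((-14,(0,0,255)),(0,(0,255,0)),(50,(255,0,0))):
    q=p+[0,0,z]
    for im,n,o in((a,"scene",(325,160)),(b,"top",(370,140))):
      u=((proj(n,q)-o+.5)*4).astype(int); cv2.circle(im,tuple(int(k) for k in u),3,c,-1)
cv2.imwrite("pics/c5.png",np.hstack([a,b]))
E
```

```text
time_s: 3.97
tcp_pos: [504.0, -126.2, 190.2]
tcp_rot: [-0.5, -0.5, 0.5, 0.5]
wrist_force: [-0.1, -1.1, 0.6]
gripper_width: 2.2
[ 504.02984125 -126.19105627  190.21800307] 2.1945935442021574
```

View pics/c5.png

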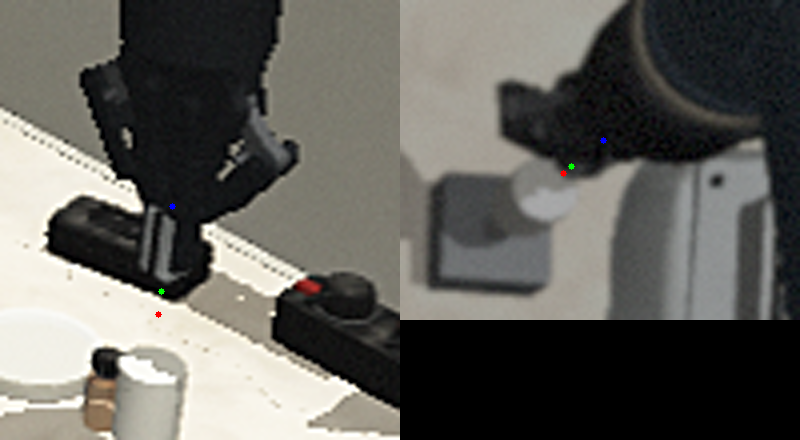

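Run:
```python
from h import *
print(two((367,229),(415.7,183.2)),two((366,229),(414,182)))
for z in (180,190,200,210): print(onz("scene",366.5,229,z),onz("top",415,182.5,z))
a=cv2.imread("pics/scene3.png")[200:260,345:395];b=cv2.imread("pics/top3.png")[150:210,385:435]
x=np.hstack([cv2.resize(a,(400,480),interpolation=0),cv2.resize(b,(400,480),interpolation=0)])
x=(255*(x/255.)**.5).astype('uint8')
cv2.imwrite("pics/c6.png",x)
```

```text
(array([ 499.55685309, -130.98273524,  201.30905943]), np.float64(5.7657417390630465)) (array([ 501.71005063, -127.73986296,  199.2999802 ]), np.float64(3.806716609916918))
[ 530.17890962 -107.28796832  180.        ] [ 503.91172104 -134.52627969  180.        ]
[ 517.07078435 -118.34213485  190.        ] [ 501.40897251 -131.34290836  190.        ]
[ 503.96265907 -129.39630139  200.        ] [ 498.90622398 -128.15953704  200.        ]
[ 490.8545338  -140.45046792  210.        ] [ 496.40347544 -124.97616571  210.        ]
```

View pics/c6.png

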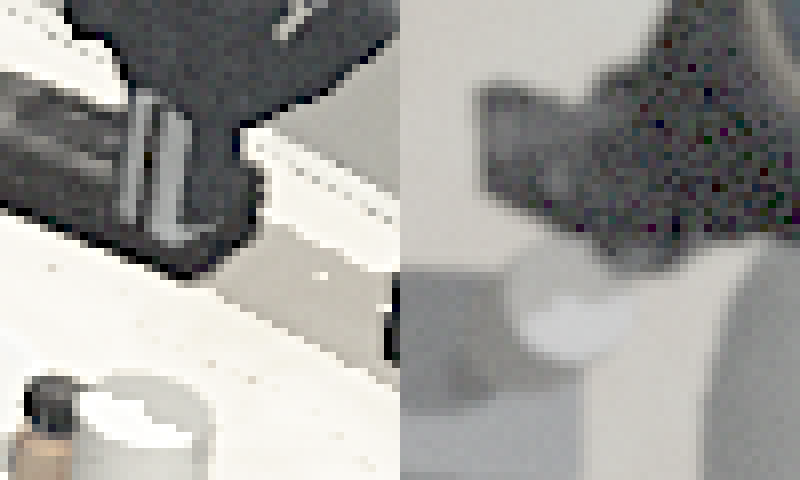

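```bash
python3 -m pendant '[{"slide":[0,0,0],"turn":[0,0,0],"claw":85},{"slide":[0,0,0],"turn":[0,0,0],"claw":85},{"slide":[0,0,0],"turn":[0,0,0],"claw":85},{"slide":[0,0,0],"turn":[0,0,0],"claw":85},{"slide":[0,0,0],"turn":[0,0,0],"claw":85},{"slide":[0,0,0],"turn":[0,0,0],"claw":85},{"slide":[0,0,0],"turn":[0,0,0],"claw":85},{"slide":[0,0,-15],"turn":[0,0,0],"claw":85},{"slide":[0,0,-30],"turn":[0,0,0],"claw":85},{"slide":[0,0,-40],"turn":[0,0,0],"claw":85},{"slide":[0,0,-50],"turn":[0,0,0],"claw":85},{"slide":[0,0,-59],"turn":[0,0,0],"claw":85},{"slide":[0,0,-59],"turn":[0,0,0],"claw":85},{"slide":[0,0,-59],"turn":[0,0,0],"claw":85},{"slide":[0,0,-59],"turn":[0,0,0],"claw":85},{"slide":[0,0,-59],"turn":[0,0,0],"claw":85},{"slide":[0,0,-59],"turn":[0,0,0],"claw":85}]'
python3 - <<'E'
from h import *
p=readout.sense()['tcp_pos'];print(p,readout.sense()['gripper_width'])
for n in("scene","top"):
    im=imaging.camera(n)[:,:,::-1]; cv2.imwrite(f"pics/{n}4.png",im)
a=cv2.imread("pics/scene4.png")[190:300,315:415];b=cv2.imread("pics/top4.png")[140:220,370:470]
a=cv2.resize(a,None,fx=4,fy=4,interpolation=2); b=cv2.resize(b,None,fx=4,fy=4,interpolation=2)
b=cv2.copyMakeBorder(b,0,120,0,0,cv2.BORDER_CONSTANT)
cv2.imwrite("pics/c7.png",np.hstack([a,b]))
E
```

```text
time_s: 5.48
tcp_pos: [504.5, -126.3, 131.8]
tcp_rot: [0.501, 0.5, -0.499, -0.5]
wrist_force: [0.1, 0.7, 0.9]
gripper_width: 84.9
[ 504.4701789  -126.2529582   131.84819674] 84.86278606639054
```

View pics/c7.png

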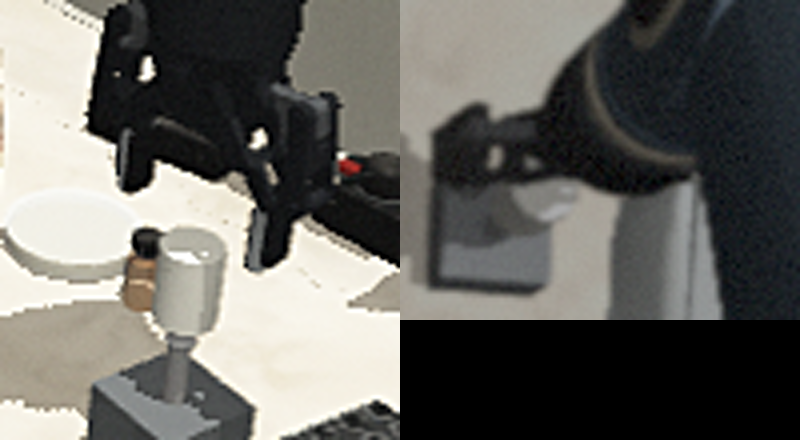

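```bash
python3 -m pendant '[{"slide":[0,0,-7],"turn":[0,0,0],"claw":85},{"slide":[0,0,-14],"turn":[0,0,0],"claw":85},{"slide":[0,0,-21],"turn":[0,0,0],"claw":85},{"slide":[0,0,-21],"turn":[0,0,0],"claw":85},{"slide":[0,0,-21],"turn":[0,0,0],"claw":85},{"slide":[0,0,-21],"turn":[0,0,0],"claw":85},{"slide":[0,0,-21],"turn":[0,0,0],"claw":85}]'
python3 - <<'E'
from h import *
p=readout.sense()['tcp_pos'];print(p,readout.sense()['gripper_width'])
for n in("scene","top"):
    im=imaging.camera(n)[:,:,::-1]; cv2.imwrite(f"pics/{n}5.png",im)
a=cv2.imread("pics/scene5.png")[190:300,315:415];b=cv2.imread("pics/top5.png")[140:220,370:470]
a=cv2.resize(a,None,fx=4,fy=4,interpolation=2); b=cv2.resize(b,None,fx=4,fy=4,interpolation=2)
b=cv2.copyMakeBorder(b,0,120,0,0,cv2.BORDER_CONSTANT)
cv2.imwrite("pics/c8.png",np.hstack([a,b]))
E
```

```text
time_s: 6.17
tcp_pos: [504.2, -126.3, 110.4]
tcp_rot: [0.5, 0.5, -0.5, -0.5]
wrist_force: [-0.8, -0.1, -0.5]
gripper_width: 84.8
[ 504.21678004 -126.30363232  110.37636472] 84.83923630735892
```

View pics/c8.png

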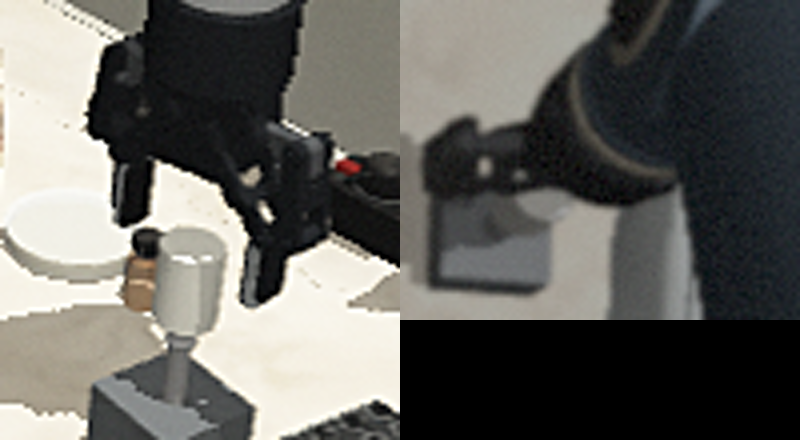

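```bash
python3 -m pendant '[{"slide":[0,0,-6],"turn":[0,0,0],"claw":85},{"slide":[0,0,-6],"turn":[0,0,0],"claw":60},{"slide":[0,0,-6],"turn":[0,0,0],"claw":50},{"slide":[0,0,-6],"turn":[0,0,0],"claw":40},{"slide":[0,0,-6],"turn":[0,0,0],"claw":40},{"slide":[0,0,-6],"turn":[0,0,0],"claw":40},{"slide":[0,0,-6],"turn":[0,0,0],"claw":40}]'
python3 - <<'E'
from h import *
p=readout.sense()['tcp_pos'];print(p,readout.sense()['gripper_width'])
for n in("scene","top"):
    im=imaging.camera(n)[:,:,::-1]; cv2.imwrite(f"pics/{n}6.png",im)
a=cv2.imread("pics/scene6.png")[190:300,315:415];b=cv2.imread("pics/top6.png")[140:220,370:470]
a=cv2.resize(a,None,fx=4,fy=4,interpolation=2); b=cv2.resize(b,None,fx=4,fy=4,interpolation=2)
b=cv2.copyMakeBorder(b,0,120,0,0,cv2.BORDER_CONSTANT)
cv2.imwrite("pics/c9.png",np.hstack([a,b]))
E
```

```text
time_s: 6.85
tcp_pos: [504.1, -126.2, 104.3]
tcp_rot: [0.5, 0.5, -0.5, -0.5]
wrist_force: [0.4, 0.3, -0.7]
gripper_width: 40.2
[ 504.08450084 -126.20613203  104.3295759 ] 40.16640140185543
```

View pics/c9.png

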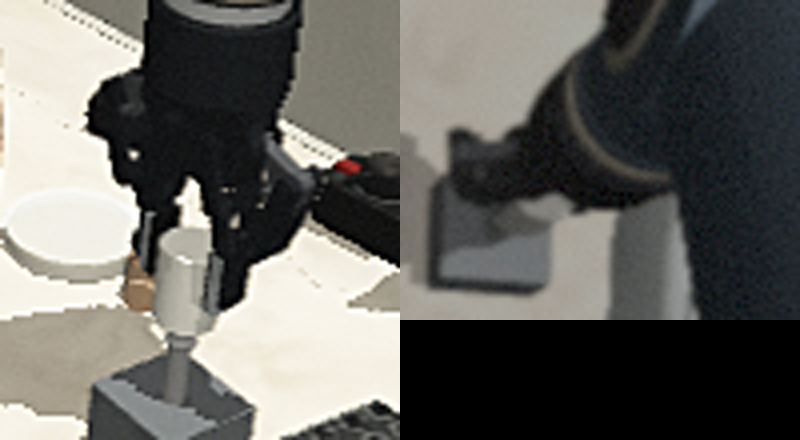

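```bash
python3 -m pendant '[{"slide":[0,0,-6],"turn":[0,0,0],"claw":36},{"slide":[0,0,0],"turn":[0,0,0],"claw":30},{"slide":[0,0,0],"turn":[0,0,0],"claw":20},{"slide":[0,0,0],"turn":[0,0,0],"claw":20},{"slide":[0,0,0],"turn":[0,0,0],"claw":20},{"slide":[0,0,0],"turn":[0,0,0],"claw":20},{"slide":[0,0,0],"turn":[0,0,0],"claw":20}]'
python3 - <<'E'
from h import *
s=readout.sense();print(s['tcp_pos'],s['gripper_width'],s['wrist_force'],s['ft_torque'])
E
```

```text
time_s: 7.53
tcp_pos: [503.9, -126.2, 104.1]
tcp_rot: [-0.5, -0.5, 0.5, 0.5]
wrist_force: [0.6, 0.2, -1.5]
gripper_width: 34.6
[ 503.93413361 -126.19209489  104.13431325] 34.55909799578505 [ 0.60869319  0.19688356 -1.45254532] [-0.10238705 -0.19836081 -0.029567  ]
```

```bash
python3 -m pendant '[{"slide":[0,0,3],"turn":[0,0,0],"claw":20},{"slide":[0,0,8],"turn":[0,0,0],"claw":20},{"slide":[0,0,16],"turn":[0,0,0],"claw":20},{"slide":[0,0,24],"turn":[0,0,0],"claw":20},{"slide":[0,0,32],"turn":[0,0,0],"claw":20},{"slide":[0,0,40],"turn":[0,0,0],"claw":20},{"slide":[0,0,50],"turn":[0,0,0],"claw":20},{"slide":[0,0,60],"turn":[0,0,0],"claw":20},{"slide":[0,0,60],"turn":[0,0,0],"claw":20},{"slide":[0,0,60],"turn":[0,0,0],"claw":20},{"slide":[0,0,60],"turn":[0,0,0],"claw":20},{"slide":[0,0,60],"turn":[0,0,0],"claw":20}]'
python3 - <<'E'
from h import *
s=readout.sense();p=s['tcp_pos'];print(p,s['wrist_force'],s['ft_torque'],s['gripper_width'])
for n in("scene","top"):
    im=imaging.camera(n)[:,:,::-1]; cv2.imwrite(f"pics/{n}7.png",im)
a=cv2.imread("pics/scene7.png")[170:300,315:415];b=cv2.imread("pics/top7.png")[140:230,370:470]
a=cv2.resize(a,None,fx=4,fy=4,interpolation=2); b=cv2.resize(b,None,fx=4,fy=4,interpolation=2)
b=cv2.copyMakeBorder(b,0,160,0,0,cv2.BORDER_CONSTANT)
cv2.imwrite("pics/c10.png",np.hstack([a,b]))
E
```

```text
time_s: 8.53
tcp_pos: [503.5, -126.0, 163.7]
tcp_rot: [-0.5, -0.499, 0.5, 0.501]
wrist_force: [0.4, -0.3, -2.1]
gripper_width: 34.6
[ 503.53241094 -125.99850594  163.70941789] [ 0.42056188 -0.31303419 -2.08724148] [ 0.01749965 -0.02468091 -0.00504123] 34.62228859340772
```

View pics/c10.png

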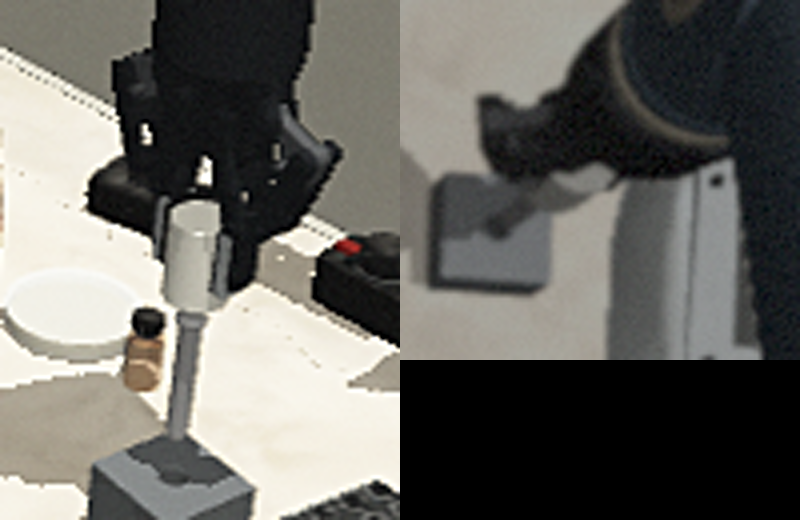

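Run:
```python
from h import *
for P in((503.5,-126,68),(503.5,-126,158),(503.5,-126,206)): print(((proj("scene",P)-[315,170]+.5)*4).round(0),((proj("top",P)-[370,140]+.5)*4+[400,0]).round(0))
```

```text
[176. 443.] [508. 220.]
[194. 305.] [553. 183.]
[204. 225.] [581. 160.]
```

Run:
```python
import cv2,numpy as np
a=cv2.imread("pics/scene7.png")[215:290,340:390];b=cv2.imread("pics/top7.png")[170:210,385:435]
x=np.hstack([cv2.resize(a,(400,600),interpolation=0),np.vstack([cv2.resize(b,(400,320),interpolation=0),np.zeros((280,400,3),'uint8')])])
cv2.imwrite("pics/c11.png",(255*(x/255.)**.6).astype('uint8'))
```

```text
(no output)
```

View pics/c11.png

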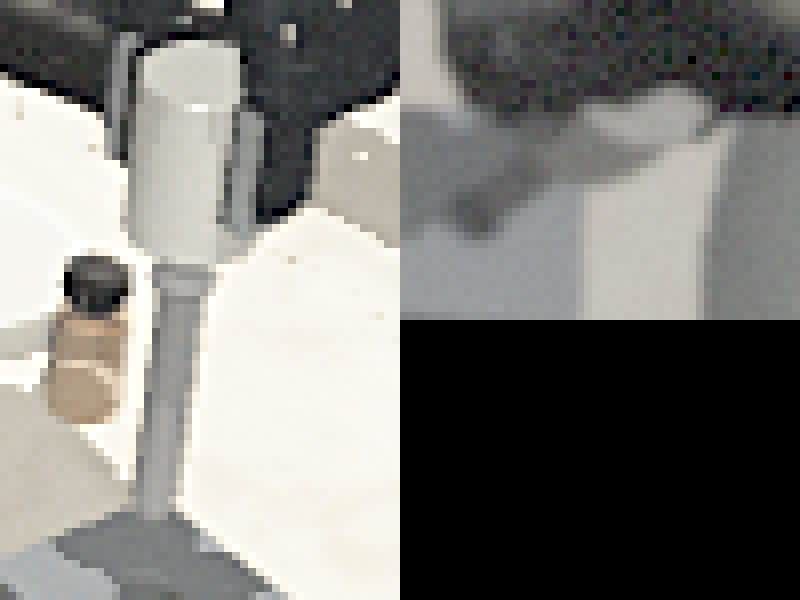

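Run:
```python
from h import *
print(two((358.9,278.9),(394.5,195.8)))
print(onz("scene",358.9,278.9,68),onz("scene",362.5,249.5,144),onz("top",394.5,195.8,68))
```

```text
(array([ 503.13847786, -123.12607078,   69.30006748]), np.float64(6.577475564898711))
[ 508.11620316 -122.87768397   68.        ] [ 508.84005079 -121.71300425  144.        ] [ 500.66210924 -121.37331375   68.        ]
```

```bash
python3 -m pendant '[{"slide":[0,0,15],"turn":[0,0,0],"claw":20},{"slide":[0,0,40],"turn":[0,0,0],"claw":20},{"slide":[0,0,65],"turn":[0,0,0],"claw":20},{"slide":[0,10,85],"turn":[0,0,0],"claw":20},{"slide":[0,30,95],"turn":[0,0,0],"claw":20},{"slide":[0,55,95],"turn":[0,0,0],"claw":20},{"slide":[0,80,95],"turn":[0,0,0],"claw":20},{"slide":[0,105,95],"turn":[0,0,0],"claw":20},{"slide":[0,130,95],"turn":[0,0,0],"claw":20},{"slide":[0,155,95],"turn":[0,0,0],"claw":20},{"slide":[0,180,95],"turn":[0,0,0],"claw":20},{"slide":[0,205,95],"turn":[0,0,0],"claw":20},{"slide":[0,230,95],"turn":[0,0,0],"claw":20},{"slide":[0,255,95],"turn":[0,0,0],"claw":20},{"slide":[0,280,95],"turn":[0,0,0],"claw":20},{"slide":[0,305,95],"turn":[0,0,0],"claw":20},{"slide":[2,330,95],"turn":[0,0,0],"claw":20},{"slide":[4,355,95],"turn":[0,0,0],"claw":20},{"slide":[5,375,95],"turn":[0,0,0],"claw":20},{"slide":[6,388,95],"turn":[0,0,0],"claw":20}]'; python3 -m pendant '[{"slide":[0,3,0],"turn":[0,0,0],"claw":20},{"slide":[0,4,0],"turn":[0,0,0],"claw":20},{"slide":[0,4,0],"turn":[0,0,0],"claw":20},{"slide":[0,4,0],"turn":[0,0,0],"claw":20},{"slide":[0,4,0],"turn":[0,0,0],"claw":20},{"slide":[0,4,0],"turn":[0,0,0],"claw":20}]'
python3 - <<'E'
from h import *
s=readout.sense();p=s['tcp_pos'];print(p,s['wrist_force'],s['q'].round(2),s['gripper_width'])
for n in("scene","top"):
    im=imaging.camera(n)[:,:,::-1]; cv2.imwrite(f"pics/{n}8.png",im)
a=cv2.imread("pics/scene8.png")[100:220,225:305];b=cv2.imread("pics/top8.png")[130:230,190:270]
a=cv2.resize(a,None,fx=5,fy=5,interpolation=0); b=cv2.resize(b,None,fx=5,fy=5,interpolation=0)
b=cv2.copyMakeBorder(b,0,100,0,0,cv2.BORDER_CONSTANT)
cv2.imwrite("pics/c12.png",(255*(np.hstack([a,b])/255.)**.7).astype('uint8'))
E
```

```text
time_s: 10.3
tcp_pos: [509.3, 264.5, 258.5]
tcp_rot: [-0.499, -0.5, 0.501, 0.5]
wrist_force: [0.2, -0.1, -1.2]
gripper_width: 34.8
time_s: 10.8
tcp_pos: [510.2, 264.6, 259.4]
tcp_rot: [0.501, 0.499, -0.499, -0.501]
wrist_force: [-0.1, -0.4, -1.5]
gripper_width: 34.5
[510.24456033 264.63242072 259.41089774] [-0.06347251 -0.35739939 -1.46667405] [-0.63  0.27  0.1   1.73 -0.03  1.14  1.04] 34.50767651267692
```

View pics/c12.png

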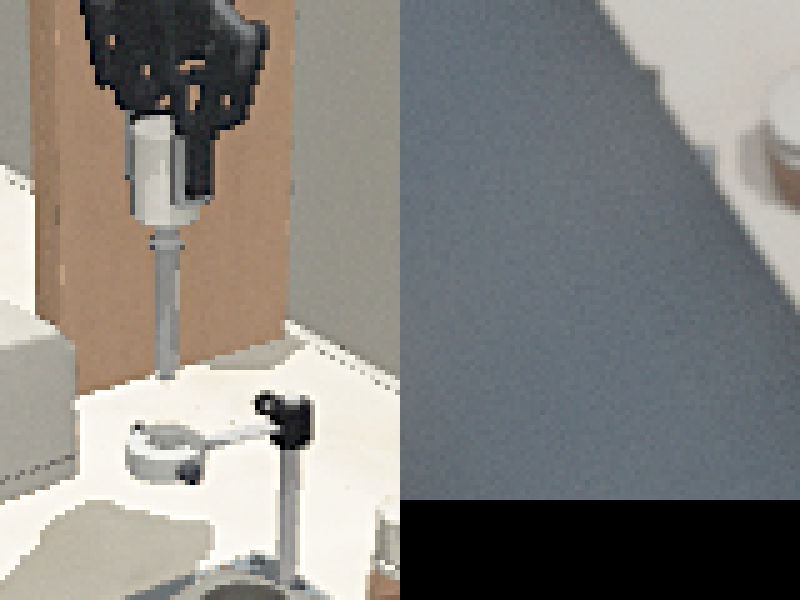

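Run:
```python
from m import *
s8=cv2.imread("pics/scene8.png")
z=259.4-104.1+8
print(onz("scene",225+167/5-.5,100+378/5-.5,z), onz("scene",225+167/5-.5,100+240/5-.5,z+76))
print('ring outer expected', [proj("scene",(511+dx,267.5+dy,130)).round(1) for dx,dy in((0,0),(22,0),(-22,0),(0,22),(0,-22))])
print(s8[183:200,248:270].min(2))
```

```text
[517.97305567 275.17107597 163.3       ] [521.45658831 280.31696085 239.3       ]
ring outer expected [array([257.4, 188. ]), array([264.1, 186. ]), array([250.6, 190.1]), array([252.7, 185.1]), array([262.2, 191. ])]
[[229 229 230 233 236 234 229 228 223 220 225 223 224 226 217 224 226 227
  228 229 227 227]
 [231 231 236 231 135 158 239 224 187 206 204 190 196 230 225 227 230 229
  229 228 227 228]
 [231 234 230 121  12  86 152 133 130 132 132 128 131 145 168 219 236 232
  232 229 230 231]
 [231 231 227 132 218 117 129 132 135 147 150 147 143 132 132 136 169 217
  239 234 220 218]
 [230 231 230 227 237 232 208  96 113 118 122 118 115 118 135 127 126 154
  226 214 212 210]
 [231 229 210 229 227 220 128  90 126 104 120 116 108  95 115 130 131 125
  110 116 113  95]
 [233 227 138 236 230 229 228 184 146  92 101 110 154 172 224 123 129 115
   76 103 166 182]
 [236 232 115 177 231 238 236 231 231 233 237 235 233 234 244 243 200  97
  180 248 240 236]
 [236 237 113 107 118 135 192 228 239 241 240 240 231 225 211 140 129 108
  179 244 233 231]
 [237 240 107 104 118 129 130 131 142 140 141 149 141 111  80  74 105 109
  217 239 233 233]
 [235 238 153 101 120 137 136 136 139 141 143 141 112  57  69  59  44 103
  214 234 230 230]
 [233 240 235  90 115 130 132 139 139 142 148 140  59  38  56  41  21  95
  251 232 228 226]
 [232 235 237 190 125 120 123 128 135 135 136 132  81   8  31  31  28 117
  244 231 226 228]
 [230 233 236 239 240 203 200 137 149 150 149 159 190 166  57   0  57 198
  239 228 225 227]
 [231 230 232 233 237 236 238 238 240 239 240 239 241 245 248 250 248 238
  233 228 229 228]
 [230 230 230 232 232 233 233 233 233 232 233 233 234 235 236 235 234 233
  229 230 228 230]
 [234 233 231 229 231 231 229 231 231 232 231 230 231 230 231 230 230 229
  228 228 230 229]]
```

Run:
```python
from h import *
for P in((511,267.5,130),(511,267.5,163),(511,267.5,170),(510.2,265,163),(511,267.5,239),(511,267.5,246)): print(P,proj("scene",P).round(1))
```

```text
(511, 267.5, 130) [257.4 188. ]
(511, 267.5, 163) [257.4 176.8]
(511, 267.5, 170) [257.4 174.4]
(510.2, 265, 163) [257.7 177.2]
(511, 267.5, 239) [257.4 150. ]
(511, 267.5, 246) [257.4 147.4]
```

```bash
python3 -m pendant '[{"slide":[0.5,1.7,-4],"turn":[0,0,0],"claw":20},{"slide":[0.5,1.7,-10],"turn":[0,0,0],"claw":20},{"slide":[0.5,1.7,-16],"turn":[0,0,0],"claw":20},{"slide":[0.5,1.7,-22],"turn":[0,0,0],"claw":20},{"slide":[0.5,1.7,-26],"turn":[0,0,0],"claw":20},{"slide":[0.5,1.7,-28],"turn":[0,0,0],"claw":20},{"slide":[0.5,1.7,-28],"turn":[0,0,0],"claw":20},{"slide":[0.5,1.7,-28],"turn":[0,0,0],"claw":20},{"slide":[0.5,1.7,-28],"turn":[0,0,0],"claw":20},{"slide":[0.5,1.7,-28],"turn":[0,0,0],"claw":20}]'
cat > look.py <<'E'
from h import *
import sys
k=sys.argv[1]
s=readout.sense();p=s['tcp_pos'];print(p,s['wrist_force'],s['ft_torque'].round(2),s['gripper_width'])
im=imaging.camera("scene")[:,:,::-1]; cv2.imwrite(f"pics/scene{k}.png",im)
a=im[120:220,225:305]; a=cv2.resize(a,None,fx=6,fy=6,interpolation=0)
cv2.imwrite(f"pics/z{k}.png",(255*(a/255.)**.7).astype('uint8'))
E
python3 look.py 9
```

```text
time_s: 11.73
tcp_pos: [510.7, 267.6, 231.6]
tcp_rot: [0.5, 0.5, -0.499, -0.5]
wrist_force: [-0.2, -0.0, -2.3]
gripper_width: 34.0
[510.74085661 267.62027754 231.6103332 ] [-0.21367651 -0.02937592 -2.28653597] [0.02 0.04 0.05] 34.02604442908649
```

View pics/z9.png

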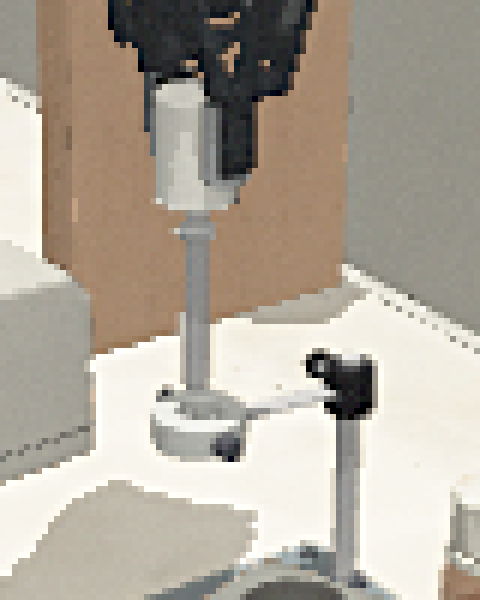

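```bash
python3 -m pendant '[{"slide":[0,0,-2],"turn":[0,0,0],"claw":20},{"slide":[0,0,-4],"turn":[0,0,0],"claw":20},{"slide":[0,0,-6],"turn":[0,0,0],"claw":20},{"slide":[0,0,-8],"turn":[0,0,0],"claw":20},{"slide":[0,0,-8],"turn":[0,0,0],"claw":20},{"slide":[0,0,-8],"turn":[0,0,0],"claw":20}]';python3 -m pendant '[{"slide":[0,0,-2],"turn":[0,0,0],"claw":20},{"slide":[0,0,-4],"turn":[0,0,0],"claw":20},{"slide":[0,0,-4],"turn":[0,0,0],"claw":20},{"slide":[0,0,-4],"turn":[0,0,0],"claw":20}]'; python3 look.py 10
```

```text
time_s: 12.28
tcp_pos: [510.4, 267.4, 223.0]
tcp_rot: [-0.5, -0.5, 0.5, 0.5]
wrist_force: [0.1, -0.4, -1.5]
gripper_width: 34.6
time_s: 12.62
tcp_pos: [510.4, 267.5, 219.1]
tcp_rot: [-0.5, -0.5, 0.5, 0.5]
wrist_force: [0.7, 0.4, -1.6]
gripper_width: 34.5
[510.4226453  267.48167209 219.06591045] [ 0.71960038  0.35602003 -1.58147441] [-0.    0.02 -0.01] 34.51050828427265
```

View pics/z10.png

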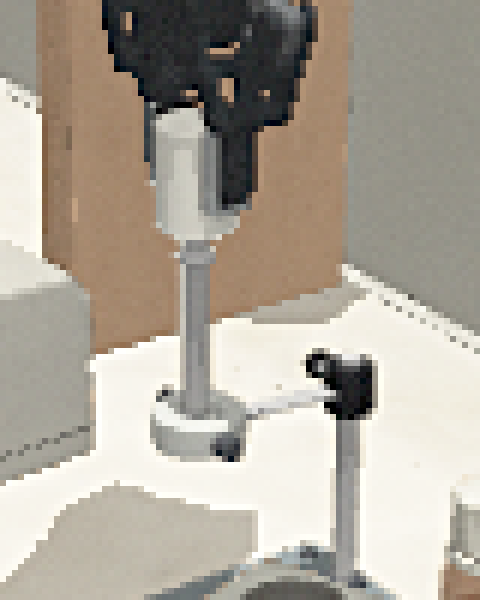

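```bash
python3 -m pendant '[{"slide":[0,0,-2],"turn":[0,0,0],"claw":20},{"slide":[0,0,-4],"turn":[0,0,0],"claw":20},{"slide":[0,0,-4],"turn":[0,0,0],"claw":20},{"slide":[0,0,-4],"turn":[0,0,0],"claw":20}]';python3 -m pendant '[{"slide":[0,0,-2],"turn":[0,0,0],"claw":20},{"slide":[0,0,-4],"turn":[0,0,0],"claw":20},{"slide":[0,0,-4],"turn":[0,0,0],"claw":20},{"slide":[0,0,-4],"turn":[0,0,0],"claw":20}]'; python3 -m pendant '[{"slide":[0,0,-2],"turn":[0,0,0],"claw":20},{"slide":[0,0,-4],"turn":[0,0,0],"claw":20},{"slide":[0,0,-4],"turn":[0,0,0],"claw":20},{"slide":[0,0,-4],"turn":[0,0,0],"claw":20}]';python3 look.py 11
```

```text
time_s: 13.0
tcp_pos: [510.4, 267.5, 215.0]
tcp_rot: [-0.5, -0.5, 0.5, 0.5]
wrist_force: [0.8, 0.3, -1.4]
gripper_width: 34.3
time_s: 13.33
tcp_pos: [510.4, 267.5, 211.0]
tcp_rot: [-0.5, -0.5, 0.5, 0.5]
wrist_force: [0.0, 0.4, -1.8]
gripper_width: 34.5
time_s: 13.67
tcp_pos: [510.4, 267.5, 207.0]
tcp_rot: [-0.5, -0.5, 0.5, 0.5]
wrist_force: [-0.7, -0.2, -1.5]
gripper_width: 34.6
[510.41569227 267.46820401 207.02813381] [-0.73116278 -0.17222289 -1.47012218] [-0.01  0.01 -0.  ] 34.61183809364101
```

View pics/z11.png

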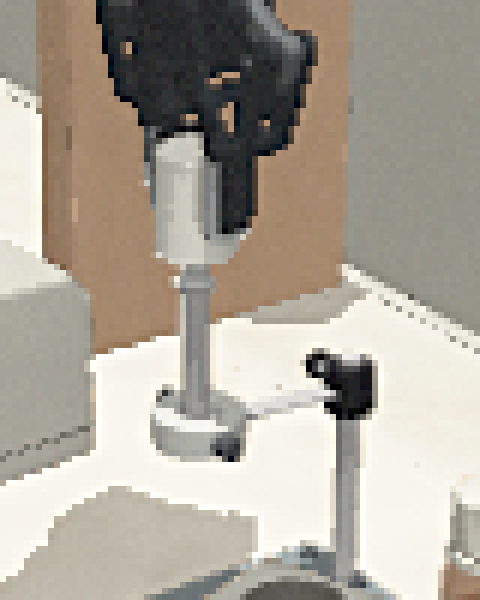

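```bash
python3 -m pendant '[{"slide":[0,0,-3],"turn":[0,0,0],"claw":20},{"slide":[0,0,-6],"turn":[0,0,0],"claw":20},{"slide":[0,0,-9],"turn":[0,0,0],"claw":20},{"slide":[0,0,-12],"turn":[0,0,0],"claw":20},{"slide":[0,0,-12],"turn":[0,0,0],"claw":20},{"slide":[0,0,-12],"turn":[0,0,0],"claw":20}]';python3 -m pendant '[{"slide":[0,0,-3],"turn":[0,0,0],"claw":20},{"slide":[0,0,-6],"turn":[0,0,0],"claw":20},{"slide":[0,0,-9],"turn":[0,0,0],"claw":20},{"slide":[0,0,-12],"turn":[0,0,0],"claw":20},{"slide":[0,0,-12],"turn":[0,0,0],"claw":20},{"slide":[0,0,-12],"turn":[0,0,0],"claw":20}]'; python3 -m pendant '[{"slide":[0,0,-3],"turn":[0,0,0],"claw":20},{"slide":[0,0,-6],"turn":[0,0,0],"claw":20},{"slide":[0,0,-9],"turn":[0,0,0],"claw":20},{"slide":[0,0,-12],"turn":[0,0,0],"claw":20},{"slide":[0,0,-12],"turn":[0,0,0],"claw":20},{"slide":[0,0,-12],"turn":[0,0,0],"claw":20}]';python3 look.py 12
```

```text
time_s: 14.22
tcp_pos: [510.3, 267.5, 194.9]
tcp_rot: [-0.5, -0.5, 0.5, 0.5]
wrist_force: [0.3, 0.2, -1.4]
gripper_width: 34.7
time_s: 14.72
tcp_pos: [510.3, 267.5, 182.9]
tcp_rot: [-0.5, -0.5, 0.5, 0.5]
wrist_force: [0.5, 1.3, -2.1]
gripper_width: 34.6
time_s: 15.22
tcp_pos: [510.3, 267.5, 170.9]
tcp_rot: [-0.5, -0.5, 0.5, 0.5]
wrist_force: [-0.1, 0.1, -3.2]
gripper_width: 34.5
[510.33085398 267.46531914 170.92304685] [-0.14254251  0.07268526 -3.2144128 ] [ 0.02 -0.02 -0.04] 34.53422867283413
```

View pics/z12.png

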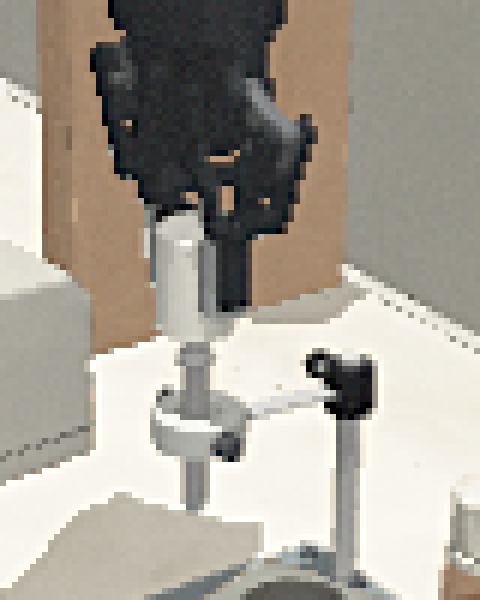

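```bash
python3 -m pendant '[{"slide":[0,0,-3],"turn":[0,0,0],"claw":20},{"slide":[0,0,-6],"turn":[0,0,0],"claw":20},{"slide":[0,0,-9],"turn":[0,0,0],"claw":20},{"slide":[0,0,-12],"turn":[0,0,0],"claw":20},{"slide":[0,0,-12],"turn":[0,0,0],"claw":20},{"slide":[0,0,-12],"turn":[0,0,0],"claw":20}]';python3 -m pendant '[{"slide":[0,0,-3],"turn":[0,0,0],"claw":20},{"slide":[0,0,-6],"turn":[0,0,0],"claw":20},{"slide":[0,0,-8],"turn":[0,0,0],"claw":20},{"slide":[0,0,-8],"turn":[0,0,0],"claw":20},{"slide":[0,0,-8],"turn":[0,0,0],"claw":20}]'; for i in 1 2 3; do python3 -m pendant '[{"slide":[0,0,-1],"turn":[0,0,0],"claw":20},{"slide":[0,0,-2],"turn":[0,0,0],"claw":20},{"slide":[0,0,-2],"turn":[0,0,0],"claw":20},{"slide":[0,0,-2],"turn":[0,0,0],"claw":20}]' | grep -E "pos|wrist"; done;python3 look.py 13
```

```text
time_s: 15.77
tcp_pos: [510.3, 267.5, 158.9]
tcp_rot: [-0.5, -0.5, 0.5, 0.5]
wrist_force: [-1.0, 0.7, -1.7]
gripper_width: 34.7
time_s: 16.18
tcp_pos: [510.4, 267.5, 151.0]
tcp_rot: [-0.5, -0.5, 0.5, 0.5]
wrist_force: [0.4, 0.7, -1.9]
gripper_width: 34.4
tcp_pos: [510.5, 267.5, 149.2]
wrist_force: [0.1, 0.2, -1.9]
tcp_pos: [510.5, 267.5, 147.1]
wrist_force: [-0.7, 0.3, -2.0]
tcp_pos: [510.7, 267.6, 145.3]
wrist_force: [0.1, -0.4, -1.6]
[510.69479072 267.59363961 145.30617798] [ 0.11433749 -0.40275444 -1.64337593] [ 0.03 -0.1   0.05] 34.426617479390025
```

View pics/z13.png

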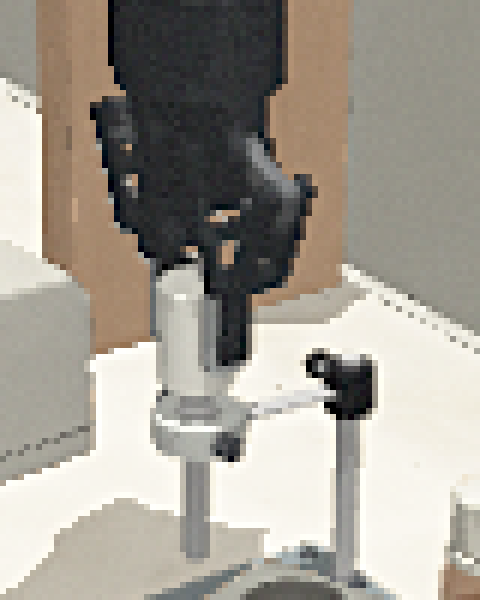

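```bash
for i in 1 2 3 4 5; do python3 -m pendant '[{"slide":[0,0,-1],"turn":[0,0,0],"claw":20},{"slide":[0,0,-2],"turn":[0,0,0],"claw":20},{"slide":[0,0,-2],"turn":[0,0,0],"claw":20},{"slide":[0,0,-2],"turn":[0,0,0],"claw":20}]' | grep -E "pos|wrist"; done;python3 look.py 14
```

```text
tcp_pos: [510.9, 267.6, 143.3]
wrist_force: [2.4, -0.3, -0.8]
tcp_pos: [510.8, 267.6, 141.3]
wrist_force: [0.9, -0.4, -1.5]
tcp_pos: [510.8, 267.7, 139.4]
wrist_force: [2.1, 1.7, -0.0]
tcp_pos: [510.8, 267.8, 137.5]
wrist_force: [1.9, 1.6, 0.7]
tcp_pos: [510.8, 267.8, 135.5]
wrist_force: [2.4, 1.0, 2.6]
[510.77186001 267.77112948 135.47924611] [2.4017828  0.97287515 2.64258403] [ 0.28 -0.51  0.02] 34.63084608171855
```

View pics/z14.png

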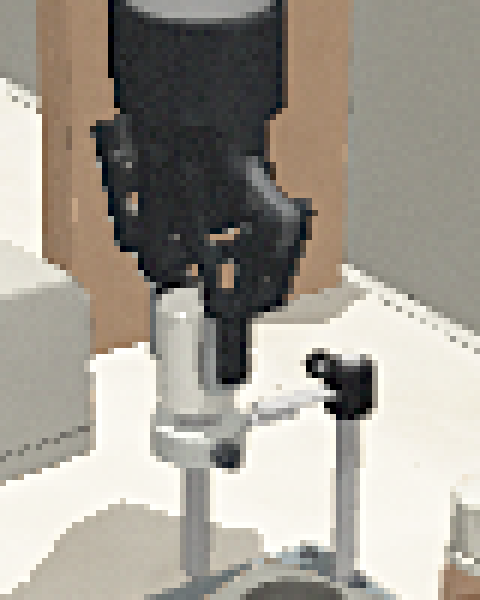

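```bash
python3 -m pendant '[{"slide":[1,0.5,0],"turn":[0,0,0],"claw":20},{"slide":[1,0.5,0],"turn":[0,0,0],"claw":20},{"slide":[1,0.5,0],"turn":[0,0,0],"claw":20}]' | grep -E "pos|wrist"; for i in 1 2 ; do python3 -m pendant '[{"slide":[0,0,-1],"turn":[0,0,0],"claw":20},{"slide":[0,0,-2],"turn":[0,0,0],"claw":20},{"slide":[0,0,-2],"turn":[0,0,0],"claw":20},{"slide":[0,0,-2],"turn":[0,0,0],"claw":20}]' | grep -E "pos|wrist|width"; done; python3 look.py 15
```

```text
tcp_pos: [511.0, 267.8, 135.0]
wrist_force: [0.3, 0.2, 2.6]
tcp_pos: [511.2, 267.9, 133.1]
wrist_force: [-0.5, 0.3, 4.7]
gripper_width: 34.5
tcp_pos: [511.4, 268.0, 131.4]
wrist_force: [-1.5, 0.3, 5.4]
gripper_width: 34.8
[511.35866174 268.01552173 131.37255338] [-1.4718144   0.34651791  5.40102669] [-0.02  0.17 -0.  ] 34.79001299049858
```

```bash
for i in 1 2 3; do python3 -m pendant '[{"slide":[0,0,-1],"turn":[0,0,0],"claw":20},{"slide":[0,0,-2],"turn":[0,0,0],"claw":20},{"slide":[0,0,-2],"turn":[0,0,0],"claw":20},{"slide":[0,0,-2],"turn":[0,0,0],"claw":20}]' | grep -E "pos|wrist|width"; done; python3 look.py 16
```

```text
tcp_pos: [511.5, 268.1, 129.6]
wrist_force: [-2.0, 0.3, 7.3]
gripper_width: 34.5
tcp_pos: [511.2, 267.8, 126.8]
wrist_force: [0.4, 0.4, 1.9]
gripper_width: 34.8
tcp_pos: [511.3, 267.8, 125.1]
wrist_force: [-1.6, -0.1, 2.7]
gripper_width: 34.3
[511.26227036 267.81811299 125.1207282 ] [-1.57611722 -0.14886124  2.71709348] [-0.14  0.21  0.02] 34.327432969996664
```

View pics/z16.png

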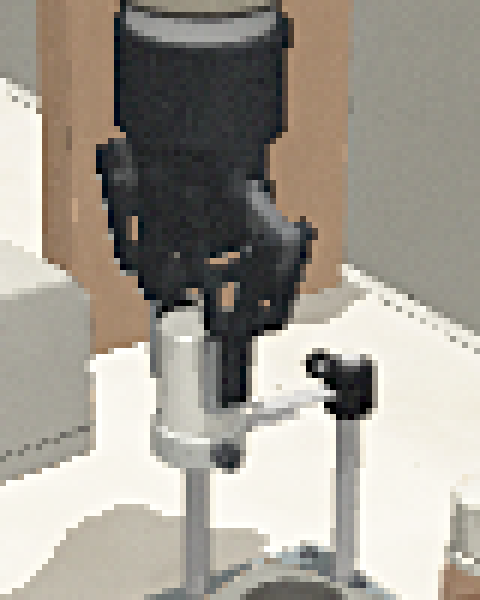

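```bash
for i in 1 2; do python3 -m pendant '[{"slide":[0,0,-1],"turn":[0,0,0],"claw":20},{"slide":[0,0,-2],"turn":[0,0,0],"claw":20},{"slide":[0,0,-2],"turn":[0,0,0],"claw":20},{"slide":[0,0,-2],"turn":[0,0,0],"claw":20}]' | grep -E "pos|wrist|width"; done; for i in 1 2; do python3 -m pendant '[{"slide":[0,0,1],"turn":[0,0,0],"claw":20},{"slide":[0,0,2],"turn":[0,0,0],"claw":20},{"slide":[0,0,3],"turn":[0,0,0],"claw":20},{"slide":[0,0,3],"turn":[0,0,0],"claw":20},{"slide":[0,0,3],"turn":[0,0,0],"claw":20}]' | grep -E "pos|wrist|width"; done; python3 look.py 17
```

```text
tcp_pos: [511.3, 267.8, 123.3]
wrist_force: [-2.4, -1.1, 5.3]
gripper_width: 34.3
tcp_pos: [511.3, 267.9, 121.6]
wrist_force: [-2.6, -1.6, 7.3]
gripper_width: 34.1
tcp_pos: [511.3, 267.8, 124.2]
wrist_force: [-1.8, -0.8, 3.9]
gripper_width: 34.7
tcp_pos: [511.4, 267.9, 127.0]
wrist_force: [-1.2, -0.8, 1.3]
gripper_width: 34.7
[511.37860514 267.90322513 126.99792569] [-1.22661797 -0.83876455  1.25154121] [-0.2   0.26  0.02] 34.656625853447125
```

View pics/z17.png

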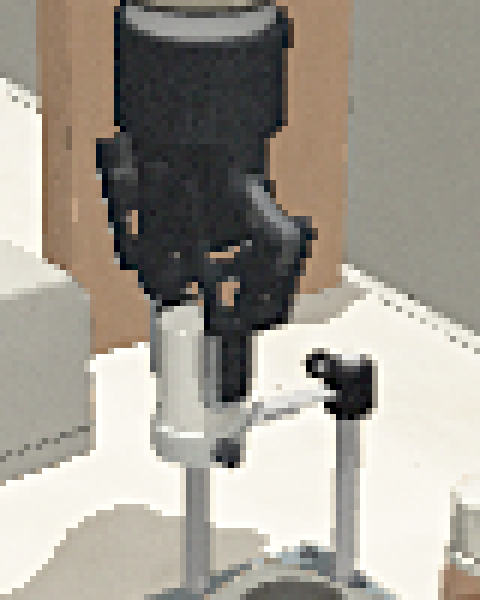

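```bash
python3 -m pendant '[{"slide":[0,0,1],"turn":[0,0,0],"claw":20},{"slide":[0,0,1],"turn":[0,0,0],"claw":20},{"slide":[0,0,1],"turn":[0,0,0],"claw":40},{"slide":[0,0,1],"turn":[0,0,0],"claw":55},{"slide":[0,0,1],"turn":[0,0,0],"claw":70},{"slide":[0,0,1],"turn":[0,0,0],"claw":75},{"slide":[0,0,1],"turn":[0,0,0],"claw":75},{"slide":[0,0,1],"turn":[0,0,0],"claw":75},{"slide":[0,0,1],"turn":[0,0,0],"claw":75}]'; python3 look.py 18
```

```text
time_s: 23.27
tcp_pos: [511.6, 268.1, 128.2]
tcp_rot: [-0.5, -0.5, 0.5, 0.5]
wrist_force: [0.9, 0.7, -0.6]
gripper_width: 75.2
[511.56275127 268.06973427 128.22603495] [ 0.87157161  0.66614613 -0.62200284] [-0.01 -0.04 -0.06] 75.16723765954521
```

View pics/z18.png

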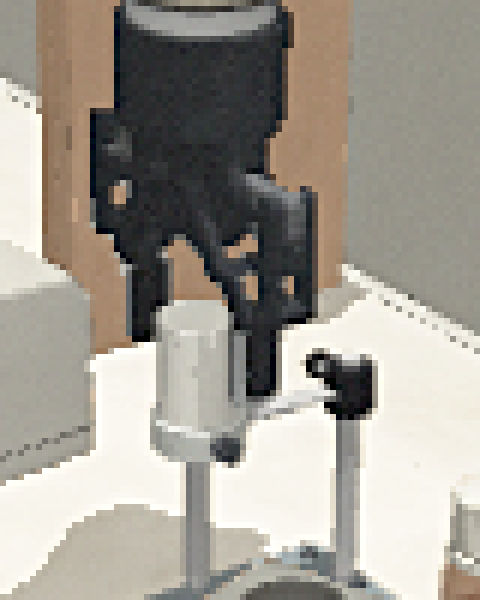

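Released and standing on the ring. Now straight up and away.

```bash
python3 -m pendant '[{"slide":[0,0,4],"turn":[0,0,0],"claw":80},{"slide":[0,0,10],"turn":[0,0,0],"claw":80},{"slide":[0,0,20],"turn":[0,0,0],"claw":80},{"slide":[0,0,35],"turn":[0,0,0],"claw":80},{"slide":[0,0,50],"turn":[0,0,0],"claw":80},{"slide":[0,0,70],"turn":[0,0,0],"claw":80},{"slide":[0,0,90],"turn":[0,0,0],"claw":80},{"slide":[0,0,110],"turn":[0,0,0],"claw":80},{"slide":[0,0,130],"turn":[0,0,0],"claw":80},{"slide":[0,0,145],"turn":[0,0,0],"claw":80},{"slide":[0,-25,150],"turn":[0,0,0],"claw":80},{"slide":[0,-55,150],"turn":[0,0,0],"claw":80},{"slide":[0,-85,150],"turn":[0,0,0],"claw":80},{"slide":[0,-115,150],"turn":[0,0,0],"claw":80},{"slide":[0,-145,150],"turn":[0,0,0],"claw":80},{"slide":[0,-175,150],"turn":[0,0,0],"claw":80},{"slide":[0,-205,150],"turn":[0,0,0],"claw":80},{"slide":[0,-230,150],"turn":[0,0,0],"claw":80},{"slide":[0,-230,150],"turn":[0,0,0],"claw":80},{"slide":[0,-230,150],"turn":[0,0,0],"claw":80}]'; python3 look.py 19
python3 - <<'E'
from h import *
b=imaging.camera("top")[:,:,::-1]; cv2.imwrite("pics/top19.png",b)
a=cv2.imread("pics/z19.png")[:,:400]
b=cv2.resize(b[120:240,190:270],(400,600),interpolation=2)
cv2.imwrite("pics/c19.png",np.hstack([a,b]))
E
```

```text
time_s: 24.98
tcp_pos: [511.7, 36.4, 279.5]
tcp_rot: [0.501, 0.499, -0.498, -0.501]
wrist_force: [-0.6, 0.7, 0.0]
gripper_width: 80.1
[511.68973931  36.41402834 279.45763236] [-0.56500751  0.74038735  0.00672097] [0.07 0.02 0.02] 80.05251841138912
```

View pics/c19.png

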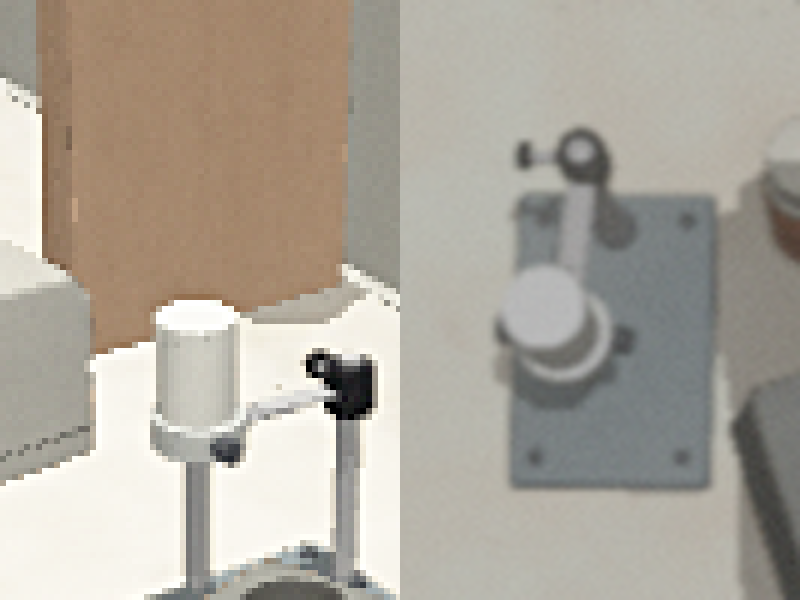

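View pics/scene19.png

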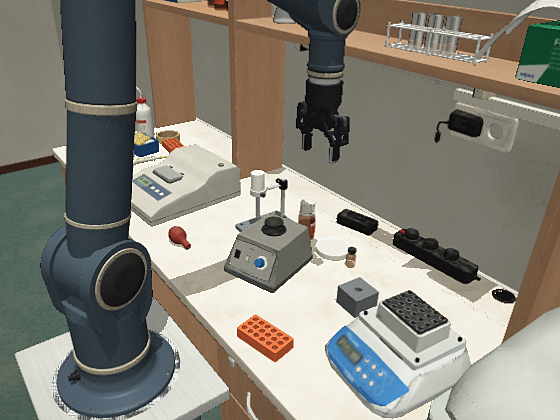

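Run:
```python
from h import *
print(two((257.3,172.3),(218.1,180.7)))
for z in(176,185): print(proj("scene",(511,267.8,z)),proj("top",(511,267.8,z)))
```

```text
(array([510.99760249, 268.42305055, 175.76226879]), np.float64(0.4600635277036167))
[257.35007477 172.31009855] [218.43892929 180.57370031]
[257.35298799 169.18098486] [217.72082708 179.47797228]
```

Triangulation puts the head's top at z = 175.8 mm. A seated head should be at 176 and one held up by the catch at 185, so it is fully home. Handing in.

```bash
python3 -c "
from cell import arm; print(arm.hand_in())"
```

```text
the job is handed in; nothing more can be done
None
```

The pestle is in the ring with its head fully down and the gripper clear of it. I handed the job in at about 25 s of the 72 s allowed; no verdict is reported.

**What I did:** I lifted the pestle straight out of the block and lowered its handle through the ring, which was swung about 8 mm towards +y. I then pressed it past the catch. The wrist force reached about 7 N, roughly 9 N on the ring, then fell to about 2 N at the click. A further press rose evenly at about 1 N per mm, as expected with the head on the sprung ring. I eased the load to about the pestle's own weight before opening the fingers.

**Last checks:**
- **Height and position:** Two-view triangulation put the head's top at (511.0, 268.4, 175.8) mm, with the two rays 0.5 mm apart. A seated head should be at 176 mm and one held up by the catch at 185 mm.
- **Upright:** It stands upright in both views, directly over the ring position I measured before placing it.
- **Bystanders:** The other things look unmoved in the scene picture. I judged that by eye and did not measure it.

**What disagreed:** In the pictures, the fingertips stood about 10 to 23 mm higher than the stated tool geometry and reported height imply. The lowered pestle looked about 6 mm higher than the arm's readings. I did not find the cause. I set the grasp height from the pictures and felt for the catch by force. The fingertips ended up about 8 mm above the shoulder, so the grip was lower on the head than the advised 30 mm.

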